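# Pack the turned plugs in the divided crate

### The job

Pack the two loose beech plugs that stand on the bench into the dark wooden crate: stand each one upright, domed end up, in an empty cell of its own beside the plug already packed there. Let go of them, and leave the glue bottle standing where it is.

Things in the scene. Friction and masses are not known exactly. Their poses are not given: they have to be found in the camera images.
- plug_1_mid (a point): loose upright beech plug on the bench: pale wood cylinder 62 mm in diameter, 112 mm tall, domed top, about 0.24 kg. Point: on its axis half-way up, 56 mm above its flat foot; z up through the dome. Grasp across the diameter; 15 to 25 mm above this point the fingers stay above the crate's walls. Both loose plugs are alike; either fits either empty cell.
- plug_2_mid (a point): loose upright beech plug on the bench: pale wood cylinder 62 mm in diameter, 112 mm tall, domed top, about 0.24 kg. Point: on its axis half-way up, 56 mm above its flat foot; z up through the dome. Grasp across the diameter; 15 to 25 mm above this point the fingers stay above the crate's walls. Both loose plugs are alike; either fits either empty cell.
- crate: dark-wood crate fixed to the bench, 106 (x) x 306 (y) x 50 mm high; boards, floor and two full-height dividers 6 mm. Three cells in a row along its y, 94 x 94 mm inside, centred at x = 0 and y = +100 (empty), 0 (empty), -100 mm (holds a third such plug, wedged fast, top 118 mm up). Origin: centre of underside, z up; the middle of a packed plug is 62 mm above it. 10 mm batten on each end.
- glue_mid (a point): bystander: standing wood glue bottle with orange nozzle, body 58 mm in diameter, 174 mm tall; point on its axis half-way up. It stands among the loose plugs, at least 100 mm between axes: carry plugs over or round it. A turned wooden drawer knob (44 mm wide, 48 mm tall, not listed) stands in the same group; it is not to be packed.
There are look-alikes about, which are no part of the job. Leave any turquoise look-alike of the part that bears plug_2_mid alone. Leave any red look-alike of the part that bears plug_1_mid alone.

How it is judged:
By the outcome, as a careful person would: the job done as asked, in the order asked, and still so for the second after the job is handed in, with the robot touching nothing.
It also fails if it takes over 64 s, if anything falls off the work surface, if the arm or the gripper's body presses on something with over 40 N, if the wrist force passes 120 N, or if a joint passes its speed limit or range.

### The arm

A 6-joint arm with a two-finger parallel gripper is mounted at the origin on a cart in front of the work surface, level with it; the furniture and walls round the work are solid. World frame = base frame: x ahead of the robot, y to its left, z up, the work surface at z = 0. Lengths are in m, angles in rad, forces in N, time in s.
With the tool pointing down it reaches from about 0.25 to 0.725 m from the base axis. Payload 4 kg.
Tool frame: the origin (TCP) lies midway between the tips of the shut fingers; the grasp point (between the pads) lies 19 mm behind it; z points along the fingers, y is the line along which they close (so a half turn about z gives the same grasp; the last joint's range is limited). The gripper opens to 85 mm and grips with 20 to 120 N. Pads are 22 mm wide; open, the fingers measure 114 mm over their backs; the gripper's body (76 mm by 85 mm) begins 54 mm behind the grasp point. The pads swing forward as they close: fully open they stand 13 mm farther back than shut.
Start: joints at [1.153, 0.241, 0.005, 1.335, 0, 1.571], TCP at [0.203, 0.457, 0.231] pointing down, gripper open.
Joint ranges: [-2.72, 2.72], [-1.05, 1.87], [-1.09, 1.28], [-1.99, 2.15], [-1.42, 1.44], [-3.14, 3.14]. Speed limits (rad/s): [2.79, 2.79, 3.14, 3.14, 3.14, 3.14].

### API

Orientations are given as a unit quaternion [x, y, z, w].
In Python, from workcell import bot gives the robot as it stands. The module is installed in compiled form; this text tells all that it offers.
- The arm moves only by the tool jog_arm, never from a script. Its argument "deltas" is a list of rows, each an object with "fingers": the opening, from 0 (shut) to 1 (fully open); "delta_pos": the shift along the tool's x, y, z normalised to -1 to 1, where 1 is 300 mm, a list of three; "yaw": the turn about the tool's z normalised to -1 to 1, where 1 is pi/4 rad. A call has 1 to 12 rows; each row is the pose to reach, as a shift and turn from the pose commanded when the call began, along the tool's axes at that moment; what a row does not reach only later rows make up. A row lasts 1/10 s, in which the tool goes at most 50 mm and 8.59 degrees, less where a joint would pass 70% of its speed; a pose out of reach is approached as far as the arm can. A call with a number of a shift or a turn outside -1 to 1 is refused whole. A call with a gripper value outside its range is refused whole. The fingers move at their own pace and stop on an object; the grip force is fixed at half the most. Time passes only in rows, so rows that repeat a pose let the fingers close. It gives the time, the measured TCP pose, the force, the opening and the grip force at its end, in the units of the state.
- bot.get_obs(): the state, without advancing time (a new reading comes with each control period).
- bot.camera(name): name is "scene" or "top" or "wrist"; returns a dict with "image" (480x640x3 uint8, red, green, blue), "range_z" (480x640 float32, m along the optical axis (not along the pixel's ray), 0 where there is no reading), "fx", "fy", "cx", "cy" (pixels), "distortion" ([k1, k2, p1, p2, k3] as OpenCV has them; the pictures are not rectified), "rvec" (rotation vector, rad) and "tvec" (3), from world to camera coordinates, as OpenCV has them. Camera axes: x right, y down, z forward; pixel columns grow to the right and rows downward; lengths in m; the calibration is good to about 2 mm. A picture is of the moment at which its call begins.
- bot.job_done(): hands the job in; it is judged then, once.
The state is a dict: "clock": time; "joint_pos": joint angles; "joint_vel": joint speeds; "tau": joint torques, N m; "eef_pos": TCP position; "tool_rot": TCP orientation; "ft_force": force on the tool from outside, world axes, zero at the start; "ft_torque": the same for the moment, N m; "grip_width": finger opening in m; "grasp_force": force on a finger pad.
Only numpy, scipy, OpenCV 4.12 (cv2) and the standard library are available. Lean on these libraries where they do the work, as an engineer would, in place of code of your own. Each camera call takes 0.05 s, during which the arm holds its last target. There are 200 camera calls.

## Working session

There is one attempt and no reset: what is moved stays moved. The work goes in short steps, Python scripts to look and compute and a tool call to move; the robot and the scene stay as the last step left them, time stands still between calls to the robot, and variables do not carry over. Pictures are saved under pics/ and viewed, at most 10 in all, crops included, and the job is handed in when it is done.

Besides the shell and the picture viewer there is one more tool, called after ">>>" as name([rows], argument=value, ...), one row to a line, values as JSON. jog_arm: Moves the arm, as the interface text tells. Scaled input: -1 to 1 covers 300 mm each way for a shift and pi/4 rad each way for a turn. Its arguments: {"type":"object","properties":{"deltas":{"type":"array","items":{"type":"object","properties":{"fingers":{"type":"number"},"delta_pos":{"type":"array","items":{"type":"number"}},"yaw":{"type":"number"}}}}},"required":["deltas"]}

```bash
mkdir -p pics && cat > h.py <<'E'
import numpy as np, cv2
from workcell import bot
def cam(n):
    c=bot.camera(n); c['K']=np.array([[c['fx'],0,c['cx']],[0,c['fy'],c['cy']],[0,0,1.]]); c['D']=np.array(c['distortion'],float)
    c['R']=cv2.Rodrigues(np.array(c['rvec'],float))[0]; c['t']=np.array(c['tvec'],float).ravel(); c['o']=-c['R'].T@c['t']; return c
def save(c,f): cv2.imwrite('pics/'+f,c['image'][:,:,::-1])
def ray(c,u,v):
    p=cv2.undistortPoints(np.array([[[u,v]]],float),c['K'],c['D']).ravel(); return c['R'].T@np.array([p[0],p[1],1.])
def plane(c,u,v,z):
    d=ray(c,u,v); return c['o']+d*(z-c['o'][2])/d[2]
def depthpt(c,u,v): return c['o']+ray(c,u,v)*c['range_z'][int(v),int(u)]
def cloud(c):
    v,u=np.mgrid[0:480,0:640]; p=cv2.undistortPoints(np.stack([u,v],-1).reshape(-1,1,2).astype(float),c['K'],c['D']).reshape(-1,2)
    P=np.c_[p,np.ones(len(p))]*c['range_z'].reshape(-1,1); W=(P-c['t'])@c['R']; W[c['range_z'].ravel()==0]=np.nan; return W.reshape(480,640,3)
def proj(c,P): return cv2.projectPoints(np.array(P,float).reshape(-1,3),np.array(c['rvec'],float),c['t'],c['K'],c['D'])[0].reshape(-1,2)
E
python3 - <<'E'
from h import *
import pickle
for n in ['scene','top']:
    c=cam(n); save(c,n+'.png'); pickle.dump(c,open(n+'.pkl','wb')); print(n,c['o'])
o=bot.get_obs(); print(o['eef_pos'],o['tool_rot'],o['clock'],o['grip_width'])
E
```

```text
scene [ 0.1307624  -0.49968629  0.83984561]
top [ 0.44832951 -0.09075585  0.98475572]
[0.20263874 0.45647784 0.23050766] [ 2.07368217e-01  9.78262518e-01 -9.12652090e-04 -1.86385991e-04] 0.1 0.08570858691908466
```

View pics/top.png

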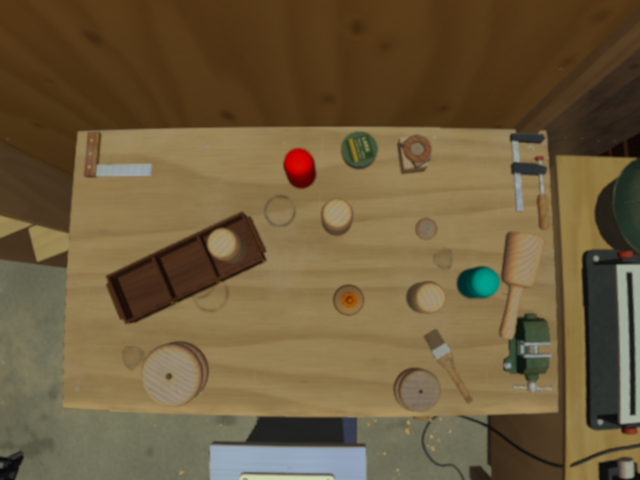

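View pics/scene.png

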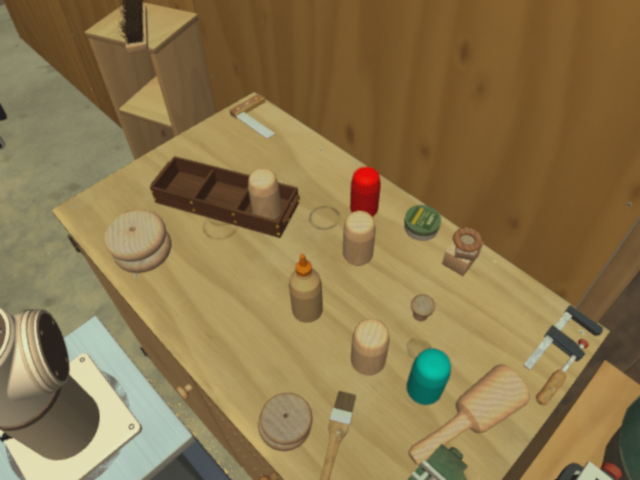

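Candidates for the plugs (top view): pale plugs at (337,216) and (428,297). The others are the packed plug (223,243), red look-alike (299,168), turquoise look-alike (479,282), knob (427,229) and glue bottle (349,299). By the description I choose (337,216) and (428,297). The crate's empty cells are at about (140,287) and (188,265).

```bash
python3 - <<'E'
from h import *
import pickle
from scipy.optimize import least_squares
T=pickle.load(open('top.pkl','rb'));S=pickle.load(open('scene.pkl','rb'))
W={'top':cloud(T),'scene':cloud(S)}
pts=np.vstack([w.reshape(-1,3) for w in W.values()])
for name,(u,v),h in [('plugA',(337,216),.1),('plugB',(428,297),.1),('packed',(223,243),.1),('glue',(349,299),.15),('knob',(427,229),.04),('red',(299,168),.1),('turq',(479,282),.1)]:
    c0=plane(T,u,v,h)[:2]
    for n,w in W.items():
        q=w.reshape(-1,3); q=q[np.hypot(*(q[:,:2]-c0).T)<.055]; 
        s=q[(q[:,2]>(.06 if name=='packed' else .02))&(q[:,2]<.085)]
        if len(s)<10: print(name,n,'few',len(s),np.nanmax(q[:,2]));continue
        f=least_squares(lambda p:np.hypot(s[:,0]-p[0],s[:,1]-p[1])-p[2],[*c0,.031],loss='soft_l1',f_scale=.002,bounds=([-2,-2,.015],[2,2,.04]))
        print(name,n,len(s),'xy,r',f.x.round(4),'top z',np.percentile(q[:,2],99).round(4), 'rms',np.sqrt(np.mean(f.fun**2)).round(4))
    print('  top-cast',c0.round(4))
# crate: dark wood mask
for n,c in (('top',T),('scene',S)):
    hsv=cv2.cvtColor(c['image'],cv2.COLOR_RGB2HSV); w=W[n]
    box=np.zeros((480,640),bool)
    if n=='top': box[200:335,95:275]=1
    else: box[145:245,140:310]=1
    dk=box&(hsv[...,2]<125)&(w[...,2]>.035)&(w[...,2]<.058)
    p=w[dk]; r=cv2.minAreaRect((p[:,:2]*1000).astype(np.float32)); print(n,dk.sum(),r,'rim z',np.percentile(p[:,2],[50,90]))
    dk=(box&(hsv[...,2]<125)).astype(np.uint8); k=cv2.connectedComponentsWithStats(dk)
    i=1+np.argmax(k[2][1:,4]); m=k[1]==i
    vv,uu=np.nonzero(m); P=np.array([plane(c,a,b,.05)[:2] for a,b in zip(uu,vv)])*1000
    print(' mask rim cast',cv2.minAreaRect(P.astype(np.float32)))
E
```

```text
plugA top 149 xy,r [ 0.6077 -0.0991  0.0307] top z 0.1139 rms 0.0003
plugA scene 638 xy,r [ 0.6091 -0.0971  0.0308] top z 0.1147 rms 0.0009
  top-cast [ 0.6009 -0.0991]
plugB top 183 xy,r [ 0.4504 -0.2701  0.0309] top z 0.1132 rms 0.0003
plugB scene 608 xy,r [ 0.453  -0.2691  0.0314] top z 0.1145 rms 0.0006
  top-cast [ 0.4505 -0.2671]
packed top 87 xy,r [0.55   0.1157 0.0312] top z 0.1195 rms 0.0003
packed scene 251 xy,r [0.5512 0.1171 0.0311] top z 0.1209 rms 0.0011
  top-cast [0.5494 0.1138]
glue top few 9 0.17630107574574413
glue scene 592 xy,r [ 0.4474 -0.1188  0.029 ] top z 0.1678 rms 0.0007
  top-cast [ 0.4469 -0.1197]
knob top 383 xy,r [ 0.5869 -0.2762  0.0154] top z 0.0481 rms 0.0053
knob scene 428 xy,r [ 0.5851 -0.2789  0.015 ] top z 0.0495 rms 0.0049
  top-cast [ 0.5857 -0.2794]
red top 258 xy,r [ 0.7066 -0.025   0.0308] top z 0.1134 rms 0.0004
red scene 576 xy,r [ 0.7078 -0.0229  0.0309] top z 0.1153 rms 0.0011
  top-cast [ 0.6931 -0.0268]
turq top 293 xy,r [ 0.4787 -0.3734  0.0299] top z 0.1135 rms 0.0006
turq scene 628 xy,r [ 0.4808 -0.3735  0.0312] top z 0.1143 rms 0.0005
  top-cast [ 0.4779 -0.3635]
top 2454 ((506.4891357421875, 204.8961181640625), (109.00718688964844, 328.2067565917969), 25.728038787841797) rim z [0.04725736 0.05131898]
 mask rim cast ((500.4178771972656, 198.84352111816406), (125.03887939453125, 325.9581604003906), 25.378238677978516)
scene 2434 ((449.1813659667969, 178.1753692626953), (237.50662231445312, 326.887451171875), 24.942380905151367) rim z [0.04529077 0.05206244]
 mask rim cast ((496.6696472167969, 192.466796875), (141.80787658691406, 327.49725341796875), 25.715801239013672)
```

>>> jog_arm([
  {"delta_pos": [-0.1,-0.06,-0.05],"yaw": 0.1,"fingers": 1},
  {"delta_pos": [-0.25,-0.14,-0.1],"yaw": 0.25,"fingers": 1},
  {"delta_pos": [-0.4,-0.23,-0.1],"yaw": 0.42,"fingers": 1},
  {"delta_pos": [-0.55,-0.31,-0.1],"yaw": 0.6,"fingers": 1},
  {"delta_pos": [-0.7,-0.4,-0.1],"yaw": 0.75,"fingers": 1},
  {"delta_pos": [-0.85,-0.49,-0.1],"yaw": 0.9,"fingers": 1},
  {"delta_pos": [-0.99,-0.57,-0.1],"yaw": 0.9,"fingers": 1},
  {"delta_pos": [-0.99,-0.57,-0.1],"yaw": 0.9,"fingers": 1},
  {"delta_pos": [-0.99,-0.57,-0.1],"yaw": 0.9,"fingers": 1},
])

```text
clock: 1.0
eef_pos: [0.4054, 0.1788, 0.2609]
tool_rot: [0.535, 0.845, -0.0, -0.0]
ft_force: [-1.1, -0.1, 0.5]
grip_width: 0.0854
grasp_force: 0.0
```

```bash
cat >> h.py <<'E'
from scipy.spatial.transform import Rotation as Ro
def go(xyz):
    o=bot.get_obs(); R=Ro.from_quat(o['tool_rot']).as_matrix()
    print('t',o['clock'],'pos',np.round(o['eef_pos'],4),'yaw_y',np.degrees(np.arctan2(R[1,1],R[0,1])).round(2),'tilt',R[2,2].round(4),'w',round(float(o['grip_width']),4))
    for p in np.atleast_2d(xyz): print(p,'->',((p-o['eef_pos'])@R/.3).round(3))
E
python3 - <<'E'
from h import *
go([[.6085,-.098,.26],[.6085,-.098,.053]])
T=cam('top'); S=cam('scene')
a=T['image'][190:320,310:510]; b=S['image'][200:410,280:480]
a=cv2.resize(a,(400,260)); b=cv2.resize(b,(400,420)); im=np.zeros((420,800,3),np.uint8); im[:260,:400]=a; im[:,400:]=b
cv2.imwrite('pics/crop.png',im[:,:,::-1])
E
```

```text
t 1.0 pos [0.4054 0.1788 0.2609] yaw_y 25.33 tilt -1.0 w 0.0854
[ 0.6085 -0.098   0.26  ] -> [-1.124  0.217  0.002]
[ 0.6085 -0.098   0.053 ] -> [-1.124  0.218  0.692]
```

View pics/crop.png

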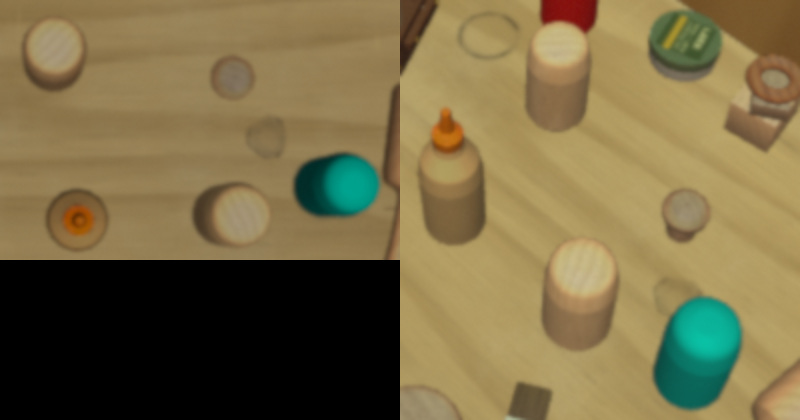

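The crop shows two pale plugs with domed tops: A at (55,50) and (558,75), B at (238,215) and (580,290). The knob (232,77), the glue bottle (78,218) and the turquoise one (337,185) are clearly different. Next I'll move near A.

>>> jog_arm([
  {"delta_pos": [-0.1,0.02,0],"yaw": 0,"fingers": 1},
  {"delta_pos": [-0.25,0.05,0],"yaw": 0,"fingers": 1},
  {"delta_pos": [-0.4,0.08,0],"yaw": 0,"fingers": 1},
  {"delta_pos": [-0.55,0.11,0],"yaw": 0,"fingers": 1},
  {"delta_pos": [-0.7,0.14,0],"yaw": 0,"fingers": 1},
  {"delta_pos": [-0.85,0.17,0],"yaw": 0,"fingers": 1},
  {"delta_pos": [-0.95,0.19,0],"yaw": 0,"fingers": 1},
  {"delta_pos": [-0.95,0.19,0],"yaw": 0,"fingers": 1},
  {"delta_pos": [-0.95,0.19,0],"yaw": 0,"fingers": 1},
])

```text
clock: 2.0
eef_pos: [0.5792, -0.0505, 0.2606]
tool_rot: [0.532, 0.847, -0.0, -0.001]
ft_force: [-0.6, 0.1, -0.0]
grip_width: 0.0857
grasp_force: 0.0
```

```bash
python3 - <<'E'
from h import *
go([[.6085,-.098,.26],[.6085,-.098,.053]])
c=cam('wrist'); save(c,'w1.png'); print(c['o'],proj(c,[[.6085,-.098,.112],[.6085,-.098,0.]]))
W=cloud(c).reshape(-1,3); q=W[np.hypot(W[:,0]-.6085,W[:,1]+.098)<.06]
print(np.nanpercentile(q[:,2],99))
from scipy.optimize import least_squares
s=q[(q[:,2]>.02)&(q[:,2]<.085)]; print(len(s))
if len(s)>20:
    f=least_squares(lambda p:np.hypot(s[:,0]-p[0],s[:,1]-p[1])-p[2],[.6085,-.098,.031],loss='soft_l1',f_scale=.002); print(f.x)
E
```

```text
t 2.0 pos [ 0.5792 -0.0505  0.2606] yaw_y 25.67 tilt -1.0 w 0.0857
[ 0.6085 -0.098   0.26  ] -> [-0.185  0.02   0.002]
[ 0.6085 -0.098   0.053 ] -> [-0.186  0.02   0.692]
[0.54500719 0.02326682 0.40265966] [[323.42767217 277.70178058]
 [322.1750723  239.06563789]]
0.2969497679026201
971
[ 0.6100391  -0.09899996  0.03076818]
```

View pics/w1.png

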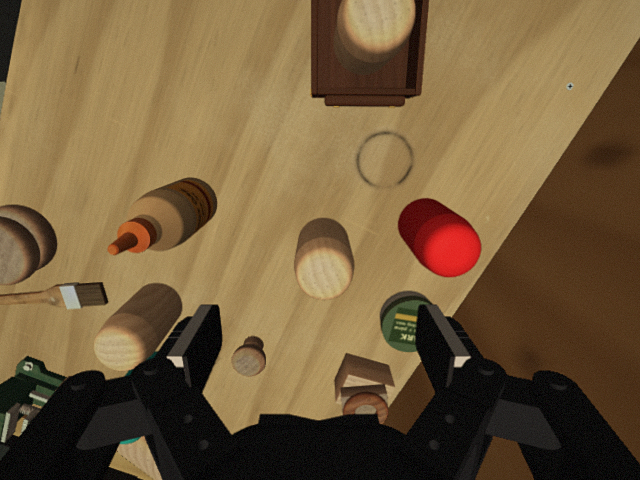

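The wrist view shows plug A clear of its neighbours at (325,265), with its axis at about (0.609,-0.0985).

>>> jog_arm([
  {"delta_pos": [-0.1,0.02,0],"yaw": 0,"fingers": 1},
  {"delta_pos": [-0.188,0.02,0],"yaw": 0,"fingers": 1},
  {"delta_pos": [-0.188,0.02,0.1],"yaw": 0,"fingers": 1},
  {"delta_pos": [-0.188,0.02,0.25],"yaw": 0,"fingers": 1},
  {"delta_pos": [-0.188,0.02,0.4],"yaw": 0,"fingers": 1},
  {"delta_pos": [-0.188,0.02,0.5],"yaw": 0,"fingers": 1},
  {"delta_pos": [-0.188,0.02,0.6],"yaw": 0,"fingers": 1},
  {"delta_pos": [-0.188,0.02,0.69],"yaw": 0,"fingers": 1},
  {"delta_pos": [-0.188,0.02,0.69],"yaw": 0,"fingers": 1},
  {"delta_pos": [-0.188,0.02,0.69],"yaw": 0,"fingers": 1},
])

```text
clock: 3.05
eef_pos: [0.6088, -0.0988, 0.0549]
tool_rot: [0.532, 0.847, -0.0, -0.0]
ft_force: [1.2, -0.3, 0.2]
grip_width: 0.0852
grasp_force: 0.0
```

>>> jog_arm([
  {"delta_pos": [0,0,0],"yaw": 0,"fingers": 0},
  {"delta_pos": [0,0,0],"yaw": 0,"fingers": 0},
  {"delta_pos": [0,0,0],"yaw": 0,"fingers": 0},
  {"delta_pos": [0,0,0],"yaw": 0,"fingers": 0},
  {"delta_pos": [0,0,0],"yaw": 0,"fingers": 0},
  {"delta_pos": [0,0,0],"yaw": 0,"fingers": 0},
  {"delta_pos": [0,0,0],"yaw": 0,"fingers": 0},
  {"delta_pos": [0,0,0],"yaw": 0,"fingers": 0},
])

```text
clock: 3.85
eef_pos: [0.6101, -0.1008, 0.0572]
tool_rot: [0.533, 0.846, 0.001, 0.002]
ft_force: [-2.2, -0.3, 4.1]
grip_width: 0.0609
grasp_force: 58.1
```

>>> jog_arm([
  {"delta_pos": [0,0,-0.05],"yaw": 0,"fingers": 0},
  {"delta_pos": [0,0,-0.12],"yaw": 0,"fingers": 0},
  {"delta_pos": [0,0,-0.2],"yaw": 0,"fingers": 0},
  {"delta_pos": [0,0,-0.3],"yaw": 0,"fingers": 0},
  {"delta_pos": [0,0,-0.4],"yaw": 0,"fingers": 0},
  {"delta_pos": [0,0,-0.5],"yaw": 0,"fingers": 0},
  {"delta_pos": [0,0,-0.6],"yaw": 0,"fingers": 0},
  {"delta_pos": [0,0,-0.66],"yaw": 0,"fingers": 0},
  {"delta_pos": [0,0,-0.7],"yaw": 0,"fingers": 0},
  {"delta_pos": [0,0,-0.7],"yaw": 0,"fingers": 0},
])

```text
clock: 4.85
eef_pos: [0.6102, -0.1008, 0.2677]
tool_rot: [0.533, 0.846, 0.001, 0.003]
ft_force: [0.3, -0.1, -2.6]
grip_width: 0.0609
grasp_force: 59.4
```

```bash
python3 - <<'E'
from h import *
go([[.507,.2055,.265],[.4635,.2956,.265]])
c=cam('scene'); W=cloud(c).reshape(-1,3); o=bot.get_obs()
p=o['eef_pos']; q=W[(np.hypot(W[:,0]-p[0],W[:,1]-p[1])<.05)&(W[:,2]>.15)&(W[:,2]<.25)]
s=q[q[:,2]<.24]; print(len(s),s[:,2].min(),s.mean(0),o['grasp_force'])
from scipy.optimize import least_squares
for a,b in((.19,.22),(.22,.25)):
    s=q[(q[:,2]>a)&(q[:,2]<b)]
    print(least_squares(lambda x:np.hypot(s[:,0]-x[0],s[:,1]-x[1])-.031,p[:2],loss='soft_l1',f_scale=.002).x,len(s))
E
```

```text
t 4.85 pos [ 0.6102 -0.1008  0.2677] yaw_y 25.56 tilt -1.0 w 0.0609
[0.507  0.2055 0.265 ] -> [1.07  0.13  0.006]
[0.4635 0.2956 0.265 ] -> [1.403 0.129 0.005]
352 0.21188757984310275 [ 0.59050277 -0.11304263  0.22834579] 59.6403032541275
[ 0.61075484 -0.09651266] 45
[ 0.60969386 -0.09693468] 471
```

>>> jog_arm([
  {"delta_pos": [0.04,0.01,0],"yaw": 0,"fingers": 0},
  {"delta_pos": [0.11,0.02,0],"yaw": 0,"fingers": 0},
  {"delta_pos": [0.2,0.04,0],"yaw": 0,"fingers": 0},
  {"delta_pos": [0.3,0.06,0],"yaw": 0,"fingers": 0},
  {"delta_pos": [0.4,0.08,0],"yaw": 0,"fingers": 0},
  {"delta_pos": [0.5,0.1,0],"yaw": 0,"fingers": 0},
  {"delta_pos": [0.6,0.12,0],"yaw": 0,"fingers": 0},
  {"delta_pos": [0.7,0.13,0],"yaw": 0,"fingers": 0},
  {"delta_pos": [0.8,0.13,0],"yaw": 0,"fingers": 0},
  {"delta_pos": [0.9,0.13,0],"yaw": 0,"fingers": 0},
  {"delta_pos": [0.97,0.13,0],"yaw": 0,"fingers": 0},
  {"delta_pos": [1.0,0.13,0],"yaw": 0,"fingers": 0},
])

```text
clock: 6.1
eef_pos: [0.5127, 0.189, 0.2632]
tool_rot: [0.532, 0.847, -0.001, -0.001]
ft_force: [-0.1, 0.1, -2.7]
grip_width: 0.0611
grasp_force: 59.9
```

>>> jog_arm([
  {"delta_pos": [0.05,0,0],"yaw": 0,"fingers": 0},
  {"delta_pos": [0.12,0,0],"yaw": 0,"fingers": 0},
  {"delta_pos": [0.2,0,0],"yaw": 0,"fingers": 0},
  {"delta_pos": [0.3,0,0],"yaw": 0,"fingers": 0},
  {"delta_pos": [0.36,0,0],"yaw": 0,"fingers": 0},
  {"delta_pos": [0.4,0,0],"yaw": 0,"fingers": 0},
  {"delta_pos": [0.4,0,0],"yaw": 0,"fingers": 0},
])

```text
clock: 6.8
eef_pos: [0.4625, 0.296, 0.264]
tool_rot: [0.532, 0.846, -0.0, -0.0]
ft_force: [0.3, -1.4, -3.0]
grip_width: 0.061
grasp_force: 59.9
```

```bash
python3 - <<'E'
from h import *
go([[.4635,.2956,.265],[.4635,.2956,.065]])
c=cam('wrist'); save(c,'w2.png')
d=np.array([np.cos(np.radians(115.7)),np.sin(np.radians(115.7))]);e=np.array([d[1],-d[0]])
im=c['image'].copy()
for k in (0,.1):
  C=np.array([.507,.2055])+k*d
  q=[[*(C+.047*(a*d+b*e)),.05] for a,b in((1,1),(1,-1),(-1,-1),(-1,1))]
  cv2.polylines(im,[proj(c,q).astype(int)],True,(0,255,0))
cv2.imwrite('pics/w2.png',im[:,:,::-1])
E
```

```text
t 6.8 pos [0.4625 0.296  0.264 ] yaw_y 25.65 tilt -1.0 w 0.061
[0.4635 0.2956 0.265 ] -> [-0.003  0.003 -0.003]
[0.4635 0.2956 0.065 ] -> [-0.003  0.003  0.663]
```

View pics/w2.png

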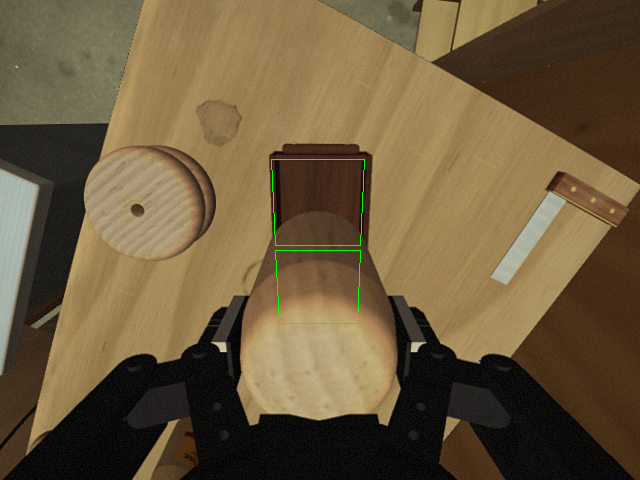

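The far cell's rim outline (270–365, 158–245) matches the measured crate pose, and the plug hangs straight above the cell. I'll lower it.

>>> jog_arm([
  {"delta_pos": [0,0,0.06],"yaw": 0,"fingers": 0},
  {"delta_pos": [0,0,0.15],"yaw": 0,"fingers": 0},
  {"delta_pos": [0,0,0.25],"yaw": 0,"fingers": 0},
  {"delta_pos": [0,0,0.35],"yaw": 0,"fingers": 0},
  {"delta_pos": [0,0,0.45],"yaw": 0,"fingers": 0},
  {"delta_pos": [0,0,0.53],"yaw": 0,"fingers": 0},
  {"delta_pos": [0,0,0.59],"yaw": 0,"fingers": 0},
  {"delta_pos": [0,0,0.63],"yaw": 0,"fingers": 0},
  {"delta_pos": [0,0,0.65],"yaw": 0,"fingers": 0},
  {"delta_pos": [0,0,0.66],"yaw": 0,"fingers": 0},
  {"delta_pos": [0,0,0.66],"yaw": 0,"fingers": 0},
])

```text
clock: 7.95
eef_pos: [0.4636, 0.2951, 0.0667]
tool_rot: [0.533, 0.846, 0.0, 0.0]
ft_force: [0.0, 0.9, -2.9]
grip_width: 0.0609
grasp_force: 59.9
```

>>> jog_arm([
  {"delta_pos": [0,0,0.005],"yaw": 0,"fingers": 0},
  {"delta_pos": [0,0,0.01],"yaw": 0,"fingers": 0},
  {"delta_pos": [0,0,0.01],"yaw": 0,"fingers": 0},
  {"delta_pos": [0,0,0.01],"yaw": 0,"fingers": 1},
  {"delta_pos": [0,0,0.01],"yaw": 0,"fingers": 1},
  {"delta_pos": [0,0,0.01],"yaw": 0,"fingers": 1},
  {"delta_pos": [0,0,0.01],"yaw": 0,"fingers": 1},
  {"delta_pos": [0,0,0.01],"yaw": 0,"fingers": 1},
  {"delta_pos": [0,0,0.01],"yaw": 0,"fingers": 1},
])

```text
clock: 8.85
eef_pos: [0.4631, 0.2951, 0.0634]
tool_rot: [0.533, 0.846, 0.0, 0.0]
ft_force: [0.1, -0.5, 0.1]
grip_width: 0.0852
grasp_force: 0.0
```

>>> jog_arm([
  {"delta_pos": [0,0,-0.05],"yaw": 0,"fingers": 1},
  {"delta_pos": [0,0,-0.12],"yaw": 0,"fingers": 1},
  {"delta_pos": [0,0,-0.25],"yaw": 0,"fingers": 1},
  {"delta_pos": [0,0,-0.4],"yaw": 0,"fingers": 1},
  {"delta_pos": [0,0,-0.55],"yaw": 0,"fingers": 1},
  {"delta_pos": [0,0,-0.65],"yaw": 0,"fingers": 1},
  {"delta_pos": [-0.1,0,-0.7],"yaw": 0,"fingers": 1},
  {"delta_pos": [-0.25,0,-0.7],"yaw": 0,"fingers": 1},
  {"delta_pos": [-0.4,0,-0.7],"yaw": 0,"fingers": 1},
  {"delta_pos": [-0.55,0,-0.7],"yaw": 0,"fingers": 1},
  {"delta_pos": [-0.7,0,-0.7],"yaw": 0,"fingers": 1},
  {"delta_pos": [-0.8,0,-0.7],"yaw": 0,"fingers": 1},
])

```text
clock: 10.05
eef_pos: [0.5674, 0.0758, 0.2732]
tool_rot: [0.534, 0.845, -0.0, 0.0]
ft_force: [0.2, 0.4, 0.5]
grip_width: 0.0854
grasp_force: 0.0
```

```bash
python3 - <<'E'
from h import *
from scipy.optimize import least_squares
go([[.4515,-.2695,.265]])
c=cam('scene'); W=cloud(c).reshape(-1,3)
for n,x,y,a,b in(('A',.4635,.2956,.06,.09),('pk',.5505,.1165,.06,.09),('B',.4515,-.2695,.02,.085),('glue',.447,-.119,.02,.085)):
    q=W[(np.hypot(W[:,0]-x,W[:,1]-y)<.05)]
    s=q[(q[:,2]>a)&(q[:,2]<b)]
    print(n,least_squares(lambda p:np.hypot(s[:,0]-p[0],s[:,1]-p[1])-p[2],[x,y,.031],loss='soft_l1',f_scale=.002).x.round(4),len(s),np.percentile(q[:,2],98))
E
```

```text
t 10.05 pos [0.5674 0.0758 0.2732] yaw_y 25.43 tilt -1.0 w 0.0854
[ 0.4515 -0.2695  0.265 ] -> [-0.873 -0.843  0.028]
A [0.4622 0.2981 0.0311] 306 0.12022970365430181
pk [0.5509 0.1171 0.0308] 311 0.4916656367197766
B [ 0.453  -0.2691  0.0313] 611 0.11375915787295594
glue [ 0.4474 -0.1189  0.029 ] 587 0.15876482891380728
```

Plug A is seated upright (top at 0.120). Now plug B.

>>> jog_arm([
  {"delta_pos": [-0.08,-0.08,0],"yaw": 0,"fingers": 1},
  {"delta_pos": [-0.18,-0.18,0],"yaw": 0,"fingers": 1},
  {"delta_pos": [-0.28,-0.28,0],"yaw": 0,"fingers": 1},
  {"delta_pos": [-0.38,-0.38,0],"yaw": 0,"fingers": 1},
  {"delta_pos": [-0.48,-0.48,0],"yaw": 0,"fingers": 1},
  {"delta_pos": [-0.58,-0.57,0],"yaw": 0,"fingers": 1},
  {"delta_pos": [-0.68,-0.66,0],"yaw": 0,"fingers": 1},
  {"delta_pos": [-0.78,-0.75,0],"yaw": 0,"fingers": 1},
  {"delta_pos": [-0.87,-0.84,0],"yaw": 0,"fingers": 1},
  {"delta_pos": [-0.87,-0.84,0],"yaw": 0,"fingers": 1},
  {"delta_pos": [-0.87,-0.84,0],"yaw": 0,"fingers": 1},
])

```text
clock: 11.2
eef_pos: [0.4515, -0.266, 0.2731]
tool_rot: [0.534, 0.845, 0.0, -0.0]
ft_force: [0.3, 0.2, -0.6]
grip_width: 0.0855
grasp_force: 0.0
```

```bash
python3 - <<'E'
from h import *
go([[.452,-.2695,.265],[.452,-.2695,.053]])
E
```

```text
t 11.2 pos [ 0.4515 -0.266   0.2731] yaw_y 25.44 tilt -1.0 w 0.0855
[ 0.452  -0.2695  0.265 ] -> [-0.011 -0.004  0.027]
[ 0.452  -0.2695  0.053 ] -> [-0.012 -0.004  0.734]
```

>>> jog_arm([
  {"delta_pos": [-0.01,0,0.06],"yaw": 0,"fingers": 1},
  {"delta_pos": [-0.01,0,0.2],"yaw": 0,"fingers": 1},
  {"delta_pos": [-0.01,0,0.35],"yaw": 0,"fingers": 1},
  {"delta_pos": [-0.01,0,0.45],"yaw": 0,"fingers": 1},
  {"delta_pos": [-0.01,0,0.55],"yaw": 0,"fingers": 1},
  {"delta_pos": [-0.01,0,0.65],"yaw": 0,"fingers": 1},
  {"delta_pos": [-0.01,0,0.73],"yaw": 0,"fingers": 1},
  {"delta_pos": [-0.01,0,0.73],"yaw": 0,"fingers": 1},
  {"delta_pos": [-0.01,0,0.73],"yaw": 0,"fingers": 1},
])

```text
clock: 12.1
eef_pos: [0.4537, -0.2671, 0.0546]
tool_rot: [0.532, 0.847, 0.0, -0.0]
ft_force: [-0.6, 0.1, 1.1]
grip_width: 0.0854
grasp_force: 0.0
```

>>> jog_arm([
  {"delta_pos": [0,0,0],"yaw": 0,"fingers": 0},
  {"delta_pos": [0,0,0],"yaw": 0,"fingers": 0},
  {"delta_pos": [0,0,0],"yaw": 0,"fingers": 0},
  {"delta_pos": [0,0,0],"yaw": 0,"fingers": 0},
  {"delta_pos": [0,0,0],"yaw": 0,"fingers": 0},
  {"delta_pos": [0,0,0],"yaw": 0,"fingers": 0},
  {"delta_pos": [0,0,0],"yaw": 0,"fingers": 0},
  {"delta_pos": [0,0,0],"yaw": 0,"fingers": 0},
])

```text
clock: 12.9
eef_pos: [0.4538, -0.2694, 0.0565]
tool_rot: [0.533, 0.846, -0.001, 0.002]
ft_force: [-2.4, -0.6, 6.9]
grip_width: 0.0612
grasp_force: 55.2
```

>>> jog_arm([
  {"delta_pos": [0,0,-0.05],"yaw": 0,"fingers": 0},
  {"delta_pos": [0,0,-0.12],"yaw": 0,"fingers": 0},
  {"delta_pos": [0,0,-0.2],"yaw": 0,"fingers": 0},
  {"delta_pos": [0,0,-0.3],"yaw": 0,"fingers": 0},
  {"delta_pos": [0,0,-0.4],"yaw": 0,"fingers": 0},
  {"delta_pos": [0,0,-0.5],"yaw": 0,"fingers": 0},
  {"delta_pos": [0,0,-0.6],"yaw": 0,"fingers": 0},
  {"delta_pos": [0,0,-0.68],"yaw": 0,"fingers": 0},
  {"delta_pos": [0,0,-0.74],"yaw": 0,"fingers": 0},
  {"delta_pos": [0,0,-0.74],"yaw": 0,"fingers": 0},
  {"delta_pos": [0,0,-0.74],"yaw": 0,"fingers": 0},
])

```text
clock: 14.0
eef_pos: [0.4532, -0.2682, 0.2763]
tool_rot: [0.533, 0.846, 0.0, 0.0]
ft_force: [-0.5, 0.3, -2.0]
grip_width: 0.0612
grasp_force: 56.5
```

```bash
python3 - <<'E'
from h import *
go([[.507,.2055,.28],[.52,-.02,.28]])
E
```

```text
t 14.0 pos [ 0.4532 -0.2682  0.2763] yaw_y 25.56 tilt -1.0 w 0.0612
[0.507  0.2055 0.28  ] -> [ 1.347  0.843 -0.012]
[ 0.52 -0.02  0.28] -> [ 0.65   0.558 -0.012]
```

>>> jog_arm([
  {"delta_pos": [0.03,0.04,0],"yaw": 0,"fingers": 0},
  {"delta_pos": [0.08,0.1,0],"yaw": 0,"fingers": 0},
  {"delta_pos": [0.14,0.17,0],"yaw": 0,"fingers": 0},
  {"delta_pos": [0.2,0.25,0],"yaw": 0,"fingers": 0},
  {"delta_pos": [0.27,0.33,0],"yaw": 0,"fingers": 0},
  {"delta_pos": [0.35,0.4,0],"yaw": 0,"fingers": 0},
  {"delta_pos": [0.43,0.46,0],"yaw": 0,"fingers": 0},
  {"delta_pos": [0.51,0.51,0],"yaw": 0,"fingers": 0},
  {"delta_pos": [0.6,0.55,0],"yaw": 0,"fingers": 0},
  {"delta_pos": [0.7,0.59,0],"yaw": 0,"fingers": 0},
  {"delta_pos": [0.8,0.63,0],"yaw": 0,"fingers": 0},
  {"delta_pos": [0.9,0.67,0],"yaw": 0,"fingers": 0},
])

```text
clock: 15.2
eef_pos: [0.5169, 0.0641, 0.2746]
tool_rot: [0.533, 0.846, -0.001, -0.001]
ft_force: [0.3, -0.1, -2.4]
grip_width: 0.061
grasp_force: 56.5
```

```bash
python3 - <<'E'
from h import *
go([[.507,.2055,.27],[.507,.2055,.064]])
E
```

```text
t 15.2 pos [0.5169 0.0641 0.2746] yaw_y 25.59 tilt -1.0 w 0.061
[0.507  0.2055 0.27  ] -> [0.439 0.174 0.016]
[0.507  0.2055 0.064 ] -> [0.438 0.176 0.702]
```

>>> jog_arm([
  {"delta_pos": [0.1,0.04,0],"yaw": 0,"fingers": 0},
  {"delta_pos": [0.2,0.08,0],"yaw": 0,"fingers": 0},
  {"delta_pos": [0.3,0.12,0],"yaw": 0,"fingers": 0},
  {"delta_pos": [0.38,0.15,0],"yaw": 0,"fingers": 0},
  {"delta_pos": [0.42,0.17,0],"yaw": 0,"fingers": 0},
  {"delta_pos": [0.44,0.175,0],"yaw": 0,"fingers": 0},
  {"delta_pos": [0.44,0.175,0],"yaw": 0,"fingers": 0},
  {"delta_pos": [0.44,0.175,0],"yaw": 0,"fingers": 0},
])

```text
clock: 16.0
eef_pos: [0.5084, 0.2029, 0.276]
tool_rot: [0.534, 0.846, -0.0, -0.0]
ft_force: [0.2, -0.3, -2.5]
grip_width: 0.0615
grasp_force: 56.5
```

```bash
python3 - <<'E'
from h import *
go([[.507,.2055,.27],[.507,.2055,.063]])
E
```

```text
t 16.0 pos [0.5084 0.2029 0.276 ] yaw_y 25.51 tilt -1.0 w 0.0615
[0.507  0.2055 0.27  ] -> [ 0.01 -0.    0.02]
[0.507  0.2055 0.063 ] -> [0.01 0.   0.71]
```

>>> jog_arm([
  {"delta_pos": [0.01,0,0.06],"yaw": 0,"fingers": 0},
  {"delta_pos": [0.01,0,0.15],"yaw": 0,"fingers": 0},
  {"delta_pos": [0.01,0,0.25],"yaw": 0,"fingers": 0},
  {"delta_pos": [0.01,0,0.35],"yaw": 0,"fingers": 0},
  {"delta_pos": [0.01,0,0.45],"yaw": 0,"fingers": 0},
  {"delta_pos": [0.01,0,0.55],"yaw": 0,"fingers": 0},
  {"delta_pos": [0.01,0,0.62],"yaw": 0,"fingers": 0},
  {"delta_pos": [0.01,0,0.67],"yaw": 0,"fingers": 0},
  {"delta_pos": [0.01,0,0.69],"yaw": 0,"fingers": 0},
  {"delta_pos": [0.01,0,0.7],"yaw": 0,"fingers": 0},
  {"delta_pos": [0.01,0,0.7],"yaw": 0,"fingers": 0},
])

```text
clock: 17.1
eef_pos: [0.5076, 0.206, 0.0668]
tool_rot: [0.534, 0.846, 0.0, 0.0]
ft_force: [-0.6, 0.1, -1.6]
grip_width: 0.0608
grasp_force: 56.5
```

>>> jog_arm([
  {"delta_pos": [0,0,0.005],"yaw": 0,"fingers": 0},
  {"delta_pos": [0,0,0.01],"yaw": 0,"fingers": 0},
  {"delta_pos": [0,0,0.01],"yaw": 0,"fingers": 0},
  {"delta_pos": [0,0,0.01],"yaw": 0,"fingers": 1},
  {"delta_pos": [0,0,0.01],"yaw": 0,"fingers": 1},
  {"delta_pos": [0,0,0.01],"yaw": 0,"fingers": 1},
  {"delta_pos": [0,0,0.01],"yaw": 0,"fingers": 1},
  {"delta_pos": [0,0,0.01],"yaw": 0,"fingers": 1},
  {"delta_pos": [0,0,0.01],"yaw": 0,"fingers": 1},
])

```text
clock: 18.0
eef_pos: [0.5071, 0.2064, 0.0633]
tool_rot: [0.533, 0.846, 0.0, 0.0]
ft_force: [-0.4, 0.0, 0.1]
grip_width: 0.0851
grasp_force: 0.0
```

>>> jog_arm([
  {"delta_pos": [0,0,-0.05],"yaw": 0,"fingers": 1},
  {"delta_pos": [0,0,-0.12],"yaw": 0,"fingers": 1},
  {"delta_pos": [0,0,-0.25],"yaw": 0,"fingers": 1},
  {"delta_pos": [0,0,-0.4],"yaw": 0,"fingers": 1},
  {"delta_pos": [0,0,-0.55],"yaw": 0,"fingers": 1},
  {"delta_pos": [0,0,-0.65],"yaw": 0,"fingers": 1},
  {"delta_pos": [0,-0.1,-0.7],"yaw": 0,"fingers": 1},
  {"delta_pos": [0,-0.25,-0.7],"yaw": 0,"fingers": 1},
  {"delta_pos": [0,-0.4,-0.7],"yaw": 0,"fingers": 1},
  {"delta_pos": [0,-0.5,-0.7],"yaw": 0,"fingers": 1},
  {"delta_pos": [0,-0.5,-0.7],"yaw": 0,"fingers": 1},
  {"delta_pos": [0,-0.5,-0.7],"yaw": 0,"fingers": 1},
])

```text
clock: 19.2
eef_pos: [0.3719, 0.1417, 0.2739]
tool_rot: [0.533, 0.846, 0.001, 0.001]
ft_force: [-0.1, 0.5, 0.2]
grip_width: 0.0854
grasp_force: 0.0
```

```bash
python3 - <<'E'
from h import *
c=cam('scene'); save(c,'end.png'); go([.5,.2,.3])
E
```

```text
t 19.25 pos [0.3725 0.142  0.2738] yaw_y 25.56 tilt -1.0 w 0.0853
[0.5 0.2 0.3] -> [-0.009  0.467 -0.087]
```

View pics/end.png

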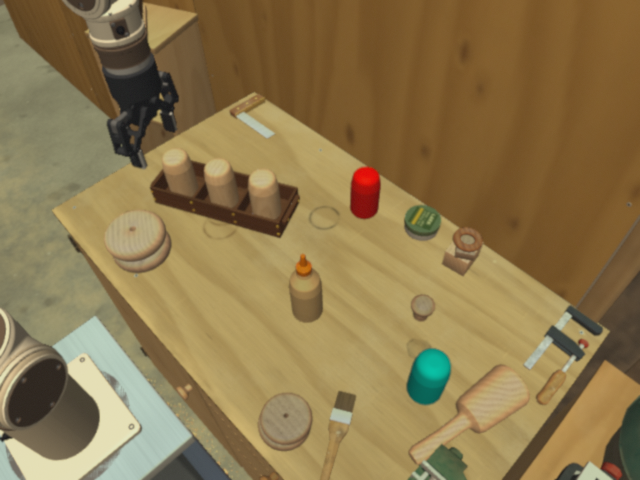

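The three plugs stand upright in the crate at (179,172), (220,183) and (264,193). The glue bottle (306,290), knob and look-alikes have not moved, and the gripper is clear.

```bash
python3 -c "
from workcell import bot
print(bot.job_done())"
```

```text
the job is handed in; nothing more can be done
None
```

Both loose plugs now stand upright, domed end up, in their own crate cells beside the packed one; the glue bottle was left where it stood, and the job was handed in at about 19 s.

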